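# Lock the pivot pin of a prototype display arm with its hairpin clip

## Robot

A 6-joint arm with a two-finger parallel gripper is mounted at the origin on the work surface. World frame = base frame: x ahead of the robot, y to its left, z up, the work surface at z = 0. Lengths are in m, angles in rad, forces in N, time in s.
With the tool pointing down it reaches from about 0.35 to 0.775 m from the base axis. Payload 7.3 kg.
Tool frame: the origin (TCP) lies at the very end of the fingers, on their centre line; the grasp point (between the pads) lies 19 mm behind it (robot.pinch_z is the distance from the TCP to the grasp point, in m); z points along the fingers, y is the line along which they close (so a half turn about z gives the same grasp; the last joint's range is limited). The gripper opens to 92 mm and grips with 3 to 60 N. Pads are 19 mm wide; open, the fingers measure 130 mm over their backs; the gripper's body (75 mm by 190 mm) begins 47 mm behind the grasp point.
Start: joints at [1.075, 0.342, 1.524, -0, 1.275, -0.146], TCP at [0.18, 0.493, 0.199] pointing down, gripper open.
Joint ranges: [-2.53, 2.53], [-0.77, 2.02], [0.04, 2.7], [-1, 4.14], [0.28, 2.66], [-3.11, 3.11]. Speed limits (rad/s): [2.57, 2.57, 3.14, 3.14, 3.14, 3.14].

## Interface

Orientations are given as [roll, pitch, yaw] about the fixed x, y, z axes, in that order (R = Rz(yaw) Ry(pitch) Rx(roll)).
In Python, from cell import robot gives the robot as it stands.
- The arm moves only by the tool move_arm, never from a script. Its argument "motion" is a list of rows, each a list of 6 numbers: the shift along the tool's x, y, z in units of 0.1 m (1.0 is 0.1 m), then the turn, a rotation vector about the tool's x, y, z in units of pi rad (1.0 is pi rad). In form: [[dx, dy, dz, rx, ry, rz], ...]. A call has 1 to 12 rows; each row is the pose to reach, as a shift and turn from the pose commanded when the call began, along the tool's axes at that moment, turning the shorter way round; what a row does not reach only later rows make up. A row lasts 1/8 s, in which the tool goes at most 62.5 mm and 10.7 degrees, less where a joint would pass 70% of its speed; a pose out of reach is approached as far as the arm can. A call with a number of a shift or a turn outside -1 to 1 is refused whole. A call with a gripper value outside its range is refused whole. "fingers" is the opening, from -1 (shut) to 1 (fully open), set as the call begins (left out, the last holds). The fingers move at their own pace and stop on an object; "newtons" is the grip in N (left out, the last holds). Time passes only in rows, so rows that repeat a pose let the fingers close. It gives the time, the measured TCP pose, the force, the opening and the grip force at its end, in the units of the state.
- robot.observe(): the state, without advancing time (a new reading comes with each control period).
- robot.read_camera(name): name is "scene" or "top" or "wrist"; returns a dict with "image" (420x560x3 uint8, red, green, blue), "range_z" (420x560 float32, m along the optical axis (not along the pixel's ray), 0 where there is no reading), "vfov" (degrees; the focal length in pixels is half the picture's height over the tangent of half this angle, whatever the lens; pixels are square), "cx", "cy" (the principal point, pixels), "k1" (the pictures are not rectified: a ray, as slopes to the right and down, at radius r is drawn at 1 + k1 r^2 times it, then the intrinsics apply), "extrinsics" (4x4, takes a point from camera to world coordinates); the wrist camera has in their place "hand_eye" (4x4, takes a point from camera to tool coordinates, whose origin is the TCP and whose axes are the flange's). Camera axes: x right, y up, looking along -z (the intrinsics and any distortion apply to the point x, -y, -z); pixel columns grow to the right and rows downward; lengths in m; the calibration is good to about 2 mm. A picture is of the moment at which its call begins: read the wrist's pose just before it.
- robot.hand_in(): hands the job in; it is judged then, once.
The state is a dict: "time": time; "qpos": joint angles; "qvel": joint speeds; "joint_efforts": joint torques, N m; "tool_pos": TCP position; "tool_rot": TCP orientation; "contact_force": force on the tool from outside, world axes, zero at the start; "torque": the same for the moment, N m; "opening": finger opening in m; "grip_force": force on a finger pad.
Only numpy, scipy, OpenCV 4.12 (cv2) and the standard library are available. Lean on these libraries where they do the work, as an engineer would, in place of code of your own. Each camera call takes 0.05 s, during which the arm holds its last target. There are 200 camera calls.

## Task

Push the pivot pin of the prototype arm joint fully home by its head, then take the orange-gripped hairpin clip from its rack, thread its straight leg down through the cross hole in the pin's far end and press until the sprung leg has snapped round the shank and the grip sits on the pin. Feel for the hole and be gentle: never press on the pin or the clip with more than about 25 N. Let go of the clip and leave the other things on the bench where they are.

Things in the scene. Friction and masses are not known exactly. Their poses are not given: they have to be found in the camera images.
- bracket: Arm clevis, fixed: grey base 90x100x10 mm; two black cheeks 40 long, 80 high, outer faces at y = +-24; aluminium arm 30 wide between, running to +x with a grey disc (radius 35) at x 144-152. Origin: centre of underside, z up. Steel pin along its y at x 0, z 62: shank 20 diameter, its top at z 72; head (diameter 30, 8 thick) on the +y side, drilled end on -y.
- bush (a point): Fixed point on the bracket at (0, +34, 62) mm: nominal face of the brass bush (diameter 28) round the pin, which stands 10 mm proud of the +y cheek. The true face is up to 6 mm nearer or farther, differs each time, is not measured and does not move. The pin is home when its head's underside meets the bush.
- hole_nominal (a point): Fixed point on the bracket at (0, -62, 72) mm: shank top over the nominal place of the cross hole when the pin is home; like the bush, the true hole is up to 6 mm off along bracket y. Hole: vertical, right through, 7 mm square, centre 96 from the head's underside, 12 from the shank's end. For those 7 mm the rims lie in a groove, some 1.4 mm below the shank top.
- pin (a joint): How far the pin is pushed in, m: 0 to 0.030, home at 0.030. It grows as the pin slides to bracket -y. At 0 the head's outer face is at bracket y +72 mm nominally (up to 6 mm off, as the bush), at home +42. About 4 N of friction holds the pin where it is left.
- clip: Hairpin clip, 4.5 mm steel wire, orange grip, 40 to 58 g, standing legs down in the rack. Origin: straight leg's axis at the grip's underside, z up. Grip block: x -11 to +23, 16 wide in y, z 0 to 34 mm. Straight leg down to z -45, round end. Home: grip's underside on the shank's top (clip origin at bracket z 72), clip x along bracket x, either way round.
- clip_leg_tip (a point): Lower end of the clip's straight leg, at (0, 0, -45) mm of the clip.
- clip_spring (a joint): Spread of the sprung leg, rad; 0 relaxed, 0.02 to 0.1 at home. It lies in the clip's xz plane: down at x 14, in to a waist at x 4.5, z -18.5, flaring out to x 15.5, z -39 mm. With the straight leg in the hole it meets the shank about 20 mm in, spreads to 0.15-0.25 about 35 mm in (a push of 5 to 10 N), then snaps under it and pulls the clip home (45 mm).
- rack: Black rack 50x60x55 mm, fixed; origin: centre of underside. The clip stands in its slot, the grip's underside on the rack's top (z 55); slot 28 mm along the rack's x, 8 along y, 50 deep, so the clip has about 2 mm of play. Raise the clip 50 mm to clear it.
- tray: Bystander: empty black open tray 90x70x30 mm, loose; origin centre of underside.
- dome: Bystander: red printed dome, 60 mm in diameter, 46 high, loose; origin centre of underside.
- driver: Bystander: screwdriver lying along its own x, about 200 mm long; origin on its underside.
There are look-alikes about, which are no part of the job. What is meant by the bracket is not red, and is the larger of those in its own colour. What is shaped like the rack but purple is not meant.

How it is judged:
By the outcome, as a careful person would: the job done as asked, in the order asked, and still so for the second after the job is handed in, with the robot touching nothing.
It also fails if it takes over 67 s, if anything falls off the work surface, if the arm or the gripper's body presses on something with over 40 N, if the wrist force passes 120 N, or if a joint passes its speed limit or range.

## Working session

There is one attempt and no reset: what is moved stays moved. The work goes in short steps, Python scripts to look and compute and a tool call to move; the robot and the scene stay as the last step left them, time stands still between calls to the robot, and variables do not carry over. Pictures are saved under pics/ and viewed, at most 10 in all, crops included, and the job is handed in when it is done.

Besides the shell and the picture viewer there is one more tool, called after "Request:" as name(argument=value, ...), one argument or row to a line, values as JSON. move_arm: Moves the arm, as the interface text tells. Shifts and turns lie within -1 to 1; 1 stands for 0.1 m of shift or pi rad of turn. Its arguments: {"type":"object","properties":{"motion":{"type":"array"},"fingers":{"type":"number"},"newtons":{"type":"number"}},"required":["motion"]}

```bash
mkdir -p pics; ls; cat > h.py <<'E'
import numpy as np, cv2, pickle
from cell import robot
from scipy.spatial.transform import Rotation as R
def grab(n):
    s=robot.observe(); c=robot.read_camera(n); c['s']=s
    T=np.eye(4); T[:3,:3]=R.from_euler('xyz',s['tool_rot']).as_matrix(); T[:3,3]=s['tool_pos']
    c['E']=c['extrinsics'] if 'extrinsics' in c else T@c['hand_eye']
    return c
def cloud(c):
    im=c['image'];h,w=im.shape[:2]; f=h/2/np.tan(np.radians(c['vfov'])/2)
    v,u=np.mgrid[:h,:w]; x=(u-c['cx'])/f; y=(v-c['cy'])/f
    a,b=x.copy(),y.copy()
    for _ in range(8):
        k=1+c['k1']*(a*a+b*b); a,b=x/k,y/k
    z=c['range_z']; P=np.stack([a*z,-b*z,-z,np.ones_like(z)],-1)@c['E'].T
    P=P[...,:3]; P[z==0]=np.nan
    return P
def save(c,n,crop=None,s=1):
    im=c['image'][...,::-1]
    if crop: im=im[crop[1]:crop[3],crop[0]:crop[2]]
    cv2.imwrite('pics/'+n,cv2.resize(im,None,fx=s,fy=s,interpolation=cv2.INTER_CUBIC))
E
python3 - <<'E'
from h import *
for n in('top','scene'):
    c=grab(n); save(c,n+'0.png',s=1.4); pickle.dump(c,open(n+'.pkl','wb'))
    print(c['vfov'],c['cx'],c['cy'],c['k1'],c['E'].round(3).tolist())
print(robot.observe(), robot.pinch_z)
E
```

```text
pics
42.51549632305501 275.7635518410985 213.7419052220409 -0.19579871163086904 [[-0.02, 0.985, -0.172, 0.189], [-1.0, -0.02, 0.003, 0.004], [-0.001, 0.172, 0.985, 1.617], [0.0, 0.0, 0.0, 1.0]]
45.67100782485765 282.5028510131884 213.2598854274355 0.05819905839737512 [[-0.205, -0.646, 0.735, 1.271], [0.979, -0.134, 0.156, 0.172], [-0.002, 0.751, 0.66, 0.816], [0.0, 0.0, 0.0, 1.0]]
{'time': 0.1, 'qpos': array([ 1.07503131e+00,  3.42637298e-01,  1.52489447e+00, -4.84321746e-05,
        1.27540816e+00, -1.46028821e-01]), 'qvel': array([ 0.00033673, -0.00167562, -0.0013399 , -0.00012248, -0.00280619,
        0.00030223]), 'joint_efforts': array([ 2.30447484e-03, -4.32007349e+01, -2.44695032e+01,  7.20083364e-02,
        5.24999527e-02, -7.93787103e-05]), 'tool_pos': array([0.1797109 , 0.49286581, 0.19833209]), 'tool_rot': array([-3.14025297e+00, -1.50220832e-04,  2.79187049e+00]), 'contact_force': array([-0.43176941,  0.61250037,  0.34851871]), 'torque': array([-0.01359744, -0.00047412, -0.02878782]), 'grip_force': 0.0, 'opening': 0.09194437145814523} 0.0188
```

View pics/top0.png

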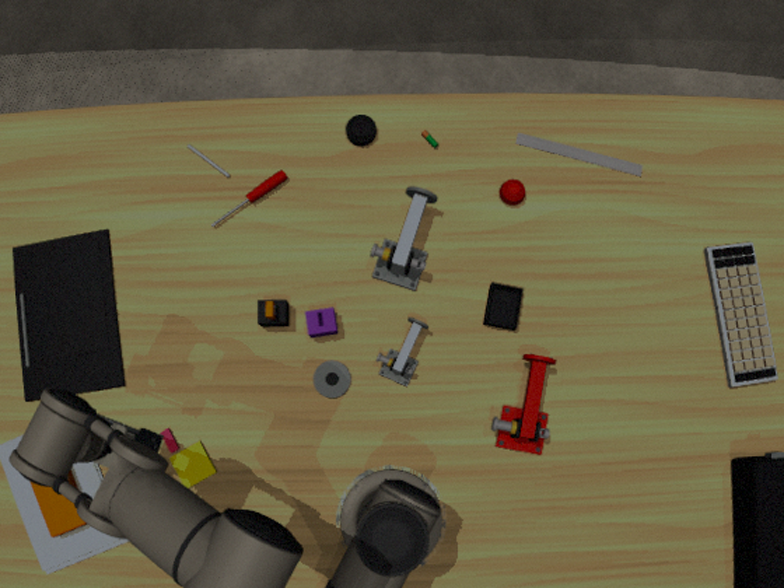

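View pics/scene0.png

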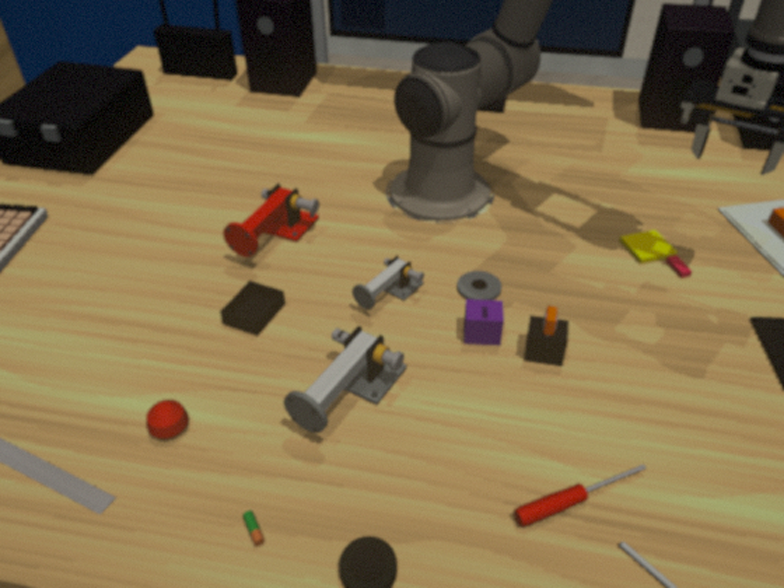

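The top view shows the larger grey bracket at about (405,255), with its arm pointing to (421,195). The rack with the orange clip is at (273,312). The head is on the left (+y world) side.

```bash
python3 - <<'E'
from h import *
for n,bx,rx in(('top',(250,125,325,215),(170,205,215,240)),('scene',(190,220,310,320),(365,210,415,265))):
    c=pickle.load(open(n+'.pkl','rb')); P=cloud(c)
    def reg(b): return P[b[1]:b[3],b[0]:b[2]].reshape(-1,3), c['image'][b[1]:b[3],b[0]:b[2]].reshape(-1,3).astype(int)
    Q,I=reg(bx)
    t=P[:,:,2]; print(n,'table z',np.nanmedian(Q[abs(Q[:,2])<.008][:,2]))
    for lo,hi in((.006,.016),(.066,.1)):
        m=(Q[:,2]>lo)&(Q[:,2]<hi); print(lo,m.sum(),Q[m].min(0).round(3),Q[m].max(0).round(3),cv2.minAreaRect(Q[m][:,:2].astype(np.float32)*1000))
    print(np.histogram(Q[:,2],bins=np.arange(-.01,.12,.005))[0])
    # bronze bush
    m=(I[:,0]-I[:,2]>60)&(Q[:,2]>.03); print('brass',m.sum(),np.nanmedian(Q[m],0))
    Q,I=reg(rx)
    m=(I[:,0]-I[:,2]>60)&(Q[:,2]>.06); print('clip',m.sum(),np.nanmin(Q[m],0),np.nanmax(Q[m],0),cv2.minAreaRect(Q[m&(Q[:,2]>.08)][:,:2].astype(np.float32)*1000))
    m=(Q[:,2]>.045)&(Q[:,2]<.062); print('rack',m.sum(),cv2.minAreaRect(Q[m][:,:2].astype(np.float32)*1000))
c=pickle.load(open('top.pkl','rb'));a=c['image'][125:215,250:325,::-1];b=c['image'][195:255,160:235,::-1]
cv2.imwrite('pics/crop1.png',np.vstack([cv2.resize(x,None,fx=5,fy=5,interpolation=cv2.INTER_CUBIC) for x in(a,)]))
E
```

```text
top table z 0.0001286574266634588
0.006 729 [ 0.466 -0.153  0.006] [0.753 0.076 0.016] ((609.0582885742188, -38.32660675048828), (228.42970275878906, 285.259033203125), 89.40631103515625)
0.066 860 [ 0.521 -0.11   0.066] [0.7   0.032 0.099] ((608.7205810546875, -51.34458923339844), (118.29102325439453, 173.31072998046875), 67.5509262084961)
[ 512 2082 2153  677  237   63    3    4    5    3    5    9   15   25
   38   97  297  299  116   28   18   18    1    0    0]
brass 35 [ 5.54319542e-01 -4.17014489e-04  7.48027399e-02]
clip 58 [0.42447012 0.23429393 0.08005039] [0.456718   0.24773033 0.0964567 ] ((440.5752258300781, 241.07089233398438), (32.46707534790039, 13.07432746887207), 1.4929763078689575)
rack 269 ((440.57977294921875, 240.78489685058594), (62.56675338745117, 50.392147064208984), 88.89954376220703)
scene table z -0.0011471593399898228
0.006 582 [ 0.435 -0.222  0.006] [0.607 0.028 0.016] ((522.2063598632812, -106.22964477539062), (261.19342041015625, 91.70459747314453), 70.06909942626953)
0.066 1564 [ 0.523 -0.112  0.066] [0.703 0.03  0.097] ((611.7778930664062, -51.020057678222656), (119.69927215576172, 174.49505615234375), 69.45091247558594)
[  83 6829 2081  468  139   39   32   32   33   39   48   81  123  140
  183  243  682  479   59   53   63   26    0    0    0]
brass 82 [ 0.56512784 -0.00453006  0.07212962]
clip 145 [0.42482984 0.23299002 0.0600467 ] [0.46351641 0.24976571 0.09218615] ((444.4063720703125, 241.10594177246094), (38.56519317626953, 15.847676277160645), 3.3158798217773438)
rack 409 ((443.4222106933594, 240.36209106445312), (53.36153793334961, 59.80077362060547), 0.15462182462215424)
```

View pics/crop1.png

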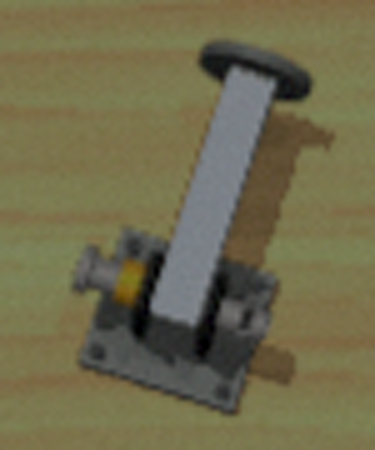

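The crop shows the pin head at the left (~(90,268) in the crop), the brass bush at (130,282), and the drilled end at right (~(245,310)).

```bash
cat >> h.py <<'E'
def go(p,yaw):
    "print tool-frame shift/turn units to reach world TCP p, yaw, pointing down"
    s=robot.observe(); Rm=R.from_euler('xyz',s['tool_rot']); d=Rm.inv().apply(np.array(p)-s['tool_pos'])/.1
    t=(Rm.inv()*R.from_euler('xyz',[np.pi,0,yaw])).as_rotvec()/np.pi
    print('go',d.round(3),t.round(4),'|',s['time'],s['tool_pos'].round(4),s['tool_rot'].round(4),s['contact_force'].round(1))
E
python3 - <<'E'
from h import *
c=grab('wrist'); print(c['hand_eye'].round(3).tolist(),c['vfov'])
for n,bx in(('top',(250,125,325,215)),('scene',(190,220,310,320))):
    d=pickle.load(open(n+'.pkl','rb')); P=cloud(d); Q=P[bx[1]:bx[3],bx[0]:bx[2]].reshape(-1,3)
    m=(Q[:,2]>.068)&(Q[:,2]<.084)&(Q[:,0]>.55)&(Q[:,0]<.67); q=Q[m][:,:2]
    # iterative line fit
    A=None
    for _ in range(6):
        w=q if A is None else q[abs((q-A[0])@A[1])<.016]
        mu=w.mean(0); u=np.linalg.svd(w-mu,full_matrices=0)[2][0]; u*=np.sign(u[0]); A=(mu,np.array([-u[1],u[0]]))
    print(n,mu,np.degrees(np.arctan2(u[1],u[0])),len(w),np.median(Q[m][:,2]))
go([.44,.24,.3],2.79); go([.55,-.03,.3],2.79)
E
```

```text
[[0.0, 0.954, 0.301, 0.082], [1.0, -0.0, 0.0, 0.001], [0.0, 0.301, -0.954, -0.186], [0.0, 0.0, 0.0, 1.0]] 68.07327284869925
top [ 0.60854748 -0.05042992] -25.275045552060586 399 0.07530833878065257
scene [ 0.61067317 -0.04774519] -27.447650455386125 704 0.0744665739059378
go [-3.312 -1.485 -1.015] [-0.0004 -0.0001  0.0006] | 0.15 [0.1797 0.4929 0.1984] [-3.1405e+00 -2.0000e-04  2.7919e+00] [-0.6  0.6  1. ]
go [-5.27  -3.645 -1.013] [-0.0004 -0.0001  0.0006] | 0.15 [0.1797 0.4929 0.1984] [-3.1405e+00 -2.0000e-04  2.7919e+00] [-0.6  0.6  1. ]
```

Request:
move_arm(
  motion=[
    [-0.97,-0.69,-0.25,0,0,0],
    [-0.97,-0.69,-0.25,0,0,0],
    [-0.97,-0.69,-0.25,0,0,0],
  ],
)

```text
time: 0.52
tool_pos: [0.2493, 0.3931, 0.2248]
tool_rot: [3.141, 0.001, 2.787]
contact_force: [0.3, 0.0, -1.2]
opening: 0.0918
grip_force: 0.0
```

Request:
move_arm(
  motion=[
    [-0.97,-0.69,-0.25,0,0,0],
    [-0.97,-0.69,-0.25,0,0,0],
    [-0.97,-0.69,-0.25,0,0,0],
  ],
)

```text
time: 0.9
tool_pos: [0.3168, 0.2954, 0.2495]
tool_rot: [3.141, 0.001, 2.787]
contact_force: [-0.6, 0.5, -0.4]
opening: 0.0919
grip_force: 0.0
```

Request:
move_arm(
  motion=[
    [-0.97,-0.69,-0.25,0,0,0],
    [-0.97,-0.69,-0.25,0,0,0],
    [-0.97,-0.69,-0.25,0,0,0],
  ],
)

```text
time: 1.27
tool_pos: [0.384, 0.1978, 0.2741]
tool_rot: [3.141, 0.001, 2.788]
contact_force: [-0.4, -0.0, 0.3]
opening: 0.0917
grip_force: 0.0
```

Request:
move_arm(
  motion=[
    [-0.97,-0.69,-0.25,0,0,0],
    [-0.97,-0.69,-0.25,0,0,0],
    [-0.97,-0.69,-0.25,0,0,0],
    [-0.97,-0.69,-0.25,0,0,0],
    [-0.97,-0.69,-0.25,0,0,0],
  ],
)

```text
time: 1.9
tool_pos: [0.4488, 0.1028, 0.2985]
tool_rot: [3.141, -0.001, 2.794]
contact_force: [0.5, -0.3, 0.5]
opening: 0.092
grip_force: 0.0
```

```bash
python3 - <<'E'
from h import *
c=grab('wrist'); save(c,'w1.png',s=1.4); pickle.dump(c,open('w1.pkl','wb')); print(c['s']['tool_pos'],c['s']['tool_rot'],c['s']['time'])
E
```

```text
[0.44882169 0.10279917 0.29848928] [ 3.14146838e+00 -1.17196061e-03  2.79444812e+00] 1.9
```

View pics/w1.png

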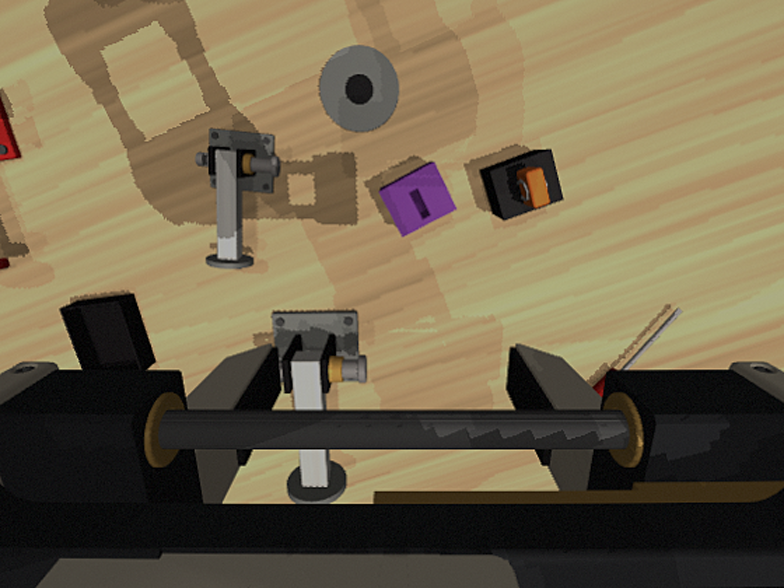

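The wrist view shows the bracket at about (315,365), with its base's robot-side edge from (273,312) to (357,311), and the head at (360,368). The rack and clip are at (525,185).

```bash
cat >> h.py <<'E'
def ray(c,u,v,z):
    h=c['image'].shape[0]; f=h/2/np.tan(np.radians(c['vfov'])/2); x,y=(u-c['cx'])/f,(v-c['cy'])/f; a,b=x,y
    for _ in range(8):
        k=1+c['k1']*(a*a+b*b); a,b=x/k,y/k
    d=c['E'][:3,:3]@[a,-b,-1]; o=c['E'][:3,3]; return o+d*(z-o[2])/d[2]
E
python3 - <<'E'
from h import *
c=pickle.load(open('w1.pkl','rb')); P=cloud(c); I=c['image'].astype(int)
def box(x0,y0,x1,y1,lo,hi,orange=False):
    s=np.s_[int(y0/1.4):int(y1/1.4),int(x0/1.4):int(x1/1.4)]; Q=P[s].reshape(-1,3); J=I[s].reshape(-1,3)
    m=(Q[:,2]>lo)&(Q[:,2]<hi)
    if orange: m&=(J[:,0]-J[:,2]>50)
    return Q[m]
r=lambda q:cv2.minAreaRect(q[:,:2].astype(np.float32)*1000)
q=box(465,140,575,230,.051,.059); print('rack',len(q),r(q))
q=box(465,140,575,230,.083,.094,True); print('clip',len(q),r(q),np.median(q[:,2]))
q=box(262,300,370,360,.007,.0125); print('base',len(q),r(q),np.median(q[:,2]))
q=box(290,360,327,400,.07,.08); print('arm',len(q),r(q),np.median(q[:,2]))
q=box(325,345,372,392,.05,.09); print('head',len(q),q.min(0),q.max(0))
a,b=ray(c,273/1.4,312/1.4,.01),ray(c,357.5/1.4,311/1.4,.01); print(a,b,np.linalg.norm(a-b),np.degrees(np.arctan2(*(b-a)[:2])))
x=(b-a)/np.linalg.norm(b-a); n=np.array([x[1],-x[0],0]); O=(a+b)/2+n*.045; print('origin',O,'yax',x)
for k in ([0,72,62],[0,34,62],[0,-62,72]): print(k,O[:2]+(n*k[0]+x*k[1])[:2]/1000)
E
```

```text
rack 1195 ((441.091552734375, 243.0669403076172), (50.09436798095703, 60.588233947753906), 0.2366355061531067)
clip 342 ((440.8296813964844, 243.47467041015625), (16.551782608032227, 33.252532958984375), 89.90335845947266) 0.08917899264604942
base 1526 ((531.0859375, -24.56964111328125), (100.25440979003906, 60.464298248291016), 70.56769561767578) 0.010088284326950664
arm 646 ((551.1002197265625, -28.530471801757812), (38.6348876953125, 46.98709487915039), 69.0427017211914) 0.07609103194093964
head 557 [ 0.53303338 -0.0157028   0.05176958] [0.57853869 0.0336945  0.08124857]
[ 0.48725138 -0.05811143  0.01      ] [0.51945645 0.03462104 0.01      ] 0.09816555992657197 19.151606027374466
origin [ 0.54586333 -0.02650829  0.01      ] yax [0.32806888 0.94465381 0.        ]
[0, 72, 62] [0.56948429 0.04150678]
[0, 34, 62] [0.55701768 0.00560994]
[0, -62, 72] [ 0.52552306 -0.08507683]
```

Request:
move_arm(
  motion=[
    [-0.67,0.1,0.84,0,0,-0.0026],
    [-0.67,0.1,0.84,0,0,-0.0026],
    [-0.67,0.1,0.84,0,0,-0.0026],
  ],
  fingers=-1,
  newtons=20,
)

```text
time: 2.33
tool_pos: [0.5152, 0.0881, 0.2117]
tool_rot: [-3.14, -0.006, 2.801]
contact_force: [0.8, 0.3, -0.4]
opening: 0.0662
grip_force: 0.0
```

Request:
move_arm(
  motion=[
    [-0.67,0.1,0.84,0,0,0],
    [-0.67,0.1,0.84,0,0,0],
    [-0.67,0.1,0.84,0,0,0],
    [-0.67,0.1,0.84,0,0,0],
    [-0.67,0.1,0.84,0,0,0],
  ],
)

```text
time: 2.95
tool_pos: [0.5828, 0.075, 0.1333]
tool_rot: [3.14, 0.003, 2.801]
contact_force: [0.7, -0.9, 0.8]
opening: 0.0164
grip_force: 0.0
```

```bash
python3 - <<'E'
from h import *
go([.582,.077,.05],2.802)
c=grab('wrist'); save(c,'w2.png',s=1.2)
E
```

```text
go [0.017 0.015 0.833] [ 0.0004  0.001  -0.0004] | 2.95 [0.5828 0.075  0.1333] [3.1403e+00 3.1000e-03 2.8008e+00] [ 0.7 -0.9  0.8]
```

View pics/w2.png

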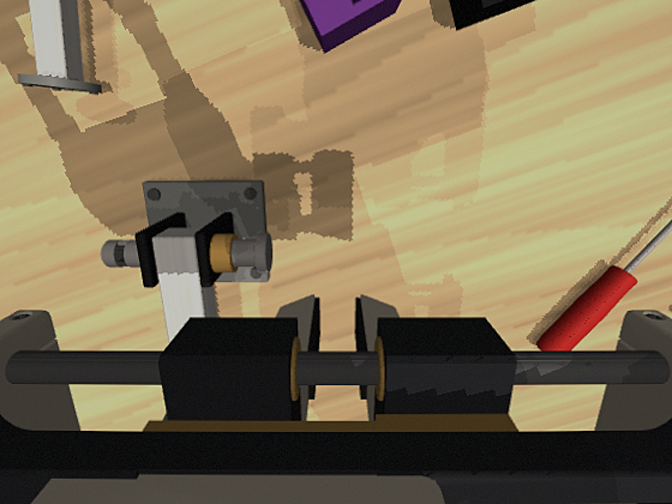

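The wrist view shows the fingers beside the head at (262,250) and clear of it, so I'm lowering.

Request:
move_arm(
  motion=[
    [0,0,0.4,0,0,0],
    [0,0,0.8,0,0,0],
    [0,0,0.8,0,0,0],
    [0,0,0.8,0,0,0],
    [0,0,0.8,0,0,0],
    [0,0,0.8,0,0,0],
  ],
)

```text
time: 3.75
tool_pos: [0.5834, 0.0744, 0.0523]
tool_rot: [3.141, 0.002, 2.8]
contact_force: [0.2, 0.3, 0.0]
opening: 0.0002
grip_force: 0.0
```

Request:
move_arm(
  motion=[
    [0,-0.02,0,0,0,0],
    [0,-0.04,0,0,0,0],
    [0,-0.06,0,0,0,0],
    [0,-0.08,0,0,0,0],
    [0,-0.1,0,0,0,0],
    [0,-0.12,0,0,0,0],
    [0,-0.14,0,0,0,0],
    [0,-0.16,0,0,0,0],
    [0,-0.18,0,0,0,0],
    [0,-0.2,0,0,0,0],
  ],
)

```text
time: 5.0
tool_pos: [0.5759, 0.0554, 0.0509]
tool_rot: [3.141, 0.0, 2.8]
contact_force: [-0.1, -0.1, -0.1]
opening: 0.0005
grip_force: 0.0
```

Request:
move_arm(
  motion=[
    [0,-0.02,0,0,0,0],
    [0,-0.04,0,0,0,0],
    [0,-0.06,0,0,0,0],
    [0,-0.08,0,0,0,0],
    [0,-0.1,0,0,0,0],
    [0,-0.12,0,0,0,0],
    [0,-0.14,0,0,0,0],
    [0,-0.16,0,0,0,0],
  ],
)

```text
time: 6.0
tool_pos: [0.5706, 0.0404, 0.0509]
tool_rot: [3.141, 0.0, 2.8]
contact_force: [-0.7, -0.2, -0.6]
opening: 0.0004
grip_force: 0.0
```

Request:
move_arm(
  motion=[
    [0,-0.01,0,0,0,0],
    [0,-0.02,0,0,0,0],
    [0,-0.03,0,0,0,0],
    [0,-0.04,0,0,0,0],
    [0,-0.05,0,0,0,0],
    [0,-0.06,0,0,0,0],
  ],
)

```text
time: 6.75
tool_pos: [0.5686, 0.0348, 0.0509]
tool_rot: [3.141, 0.0, 2.8]
contact_force: [-0.2, 0.5, 0.7]
opening: 0.0008
grip_force: 0.0
```

Request:
move_arm(
  motion=[
    [0,-0.01,0,0,0,0],
    [0,-0.02,0,0,0,0],
    [0,-0.03,0,0,0,0],
    [0,-0.04,0,0,0,0],
    [0,-0.05,0,0,0,0],
    [0,-0.06,0,0,0,0],
  ],
)

```text
time: 7.5
tool_pos: [0.5666, 0.0291, 0.0509]
tool_rot: [3.141, 0.0, 2.8]
contact_force: [0.9, -0.4, 0.4]
opening: 0.0005
grip_force: 0.0
```

```bash
python3 - <<'E'
from h import *
print(robot.observe()['contact_force'])
c=grab('wrist'); save(c,'w3.png',(60,60,400,300),2.3)
E
```

```text
[ 0.86073274 -0.35914424  0.40360471]
```

View pics/w3.png

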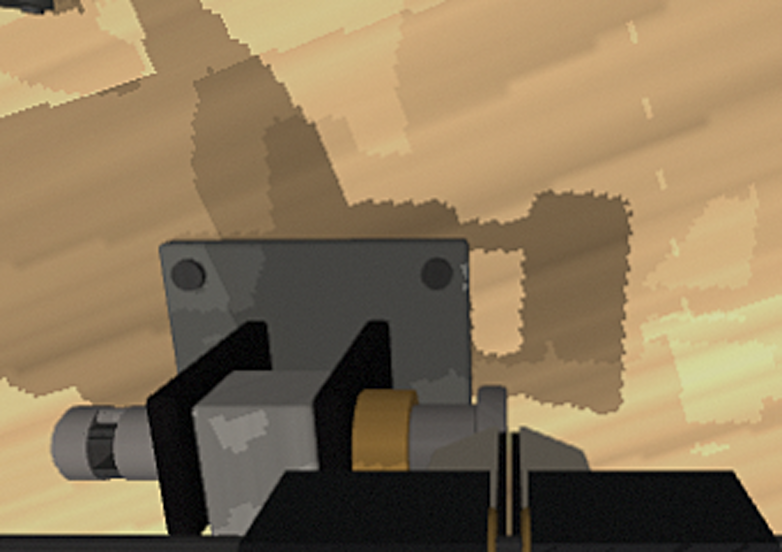

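The picture shows the left finger covering the lower part of the head, whose right face is at crop x≈507, level with the finger gap. I'll check from depth whether the finger is touching it or past it.

```bash
python3 - <<'E'
from h import *
ps=-np.radians(19.4); Rb=R.from_euler('z',ps).as_matrix(); O=np.array([.5452,-.0285,0])
c=grab('wrist'); pickle.dump(c,open('w3.pkl','wb'))
for n in('w1.pkl','w3.pkl'):
    d=pickle.load(open(n,'rb')); P=(cloud(d)-O)@Rb
    print(n,'tcp_b',((d['s']['tool_pos']-O)@Rb).round(4))
    if n=='w3.pkl':
        for v in range(225,275,5): print(v,[tuple((P[v,u]*1000).round().astype(int)) if np.isfinite(P[v,u,0]) else 0 for u in range(240,325,8)])
    else:
        Q=P.reshape(-1,3); m=(Q[:,2]>.055)&(Q[:,2]<.085)&(abs(Q[:,0])<.02)&(abs(Q[:,1])<.1); Q=Q[m]
        for a in range(-84,90,6):
            k=(Q[:,1]*1000>=a)&(Q[:,1]*1000<a+6)
            if k.sum(): print(a,k.sum(),Q[k].min(0).round(3),Q[k].max(0).round(3))
E
```

```text
w1.pkl tcp_b [-0.1345  0.0918  0.2985]
-36 2 [-0.009 -0.031  0.061] [-0.009 -0.03   0.064]
-30 22 [-0.018 -0.03   0.06 ] [ 0.018 -0.024  0.081]
-24 131 [-0.02  -0.024  0.055] [ 0.02  -0.018  0.082]
-18 130 [-0.019 -0.018  0.055] [ 0.019 -0.012  0.08 ]
-12 112 [-0.016 -0.012  0.057] [ 0.019 -0.006  0.078]
-6 107 [-0.016 -0.006  0.057] [ 0.02  -0.     0.078]
0 114 [-0.016  0.     0.055] [0.02  0.006 0.077]
6 111 [-0.016  0.006  0.057] [0.02  0.012 0.078]
12 105 [-0.019  0.012  0.057] [0.02  0.018 0.082]
18 145 [-0.02   0.018  0.055] [0.02  0.024 0.081]
24 76 [-0.014  0.024  0.06 ] [0.011 0.03  0.078]
30 77 [-0.013  0.03   0.06 ] [0.012 0.036 0.077]
36 68 [-0.013  0.036  0.059] [0.012 0.042 0.077]
42 57 [-0.01   0.042  0.058] [0.008 0.048 0.073]
48 44 [-0.009  0.049  0.057] [0.008 0.054 0.076]
54 86 [-0.014  0.054  0.057] [0.011 0.06  0.078]
60 38 [-0.014  0.06   0.056] [0.014 0.062 0.078]
w3.pkl tcp_b [0.001  0.0613 0.0509]
225 [(np.int64(3), np.int64(31), np.int64(10)), (np.int64(4), np.int64(37), np.int64(10)), (np.int64(4), np.int64(43), np.int64(10)), (np.int64(4), np.int64(49), np
[... 4049 characters left out ...]
102)), (np.int64(-35), np.int64(67), np.int64(150)), (np.int64(-36), np.int64(70), np.int64(151)), (np.int64(-35), np.int64(72), np.int64(150)), (np.int64(-36), np.int64(75), np.int64(150))]
270 [(np.int64(-36), np.int64(50), np.int64(154)), (np.int64(-35), np.int64(53), np.int64(153)), (np.int64(-36), np.int64(55), np.int64(154)), (np.int64(-35), np.int64(58), np.int64(153)), (np.int64(-35), np.int64(60), np.int64(153)), (np.int64(-9), np.int64(62), np.int64(105)), (np.int64(-11), np.int64(66), np.int64(108)), (np.int64(-36), np.int64(67), np.int64(155)), (np.int64(-36), np.int64(70), np.int64(154)), (np.int64(-36), np.int64(72), np.int64(155)), (np.int64(-36), np.int64(74), np.int64(154))]
```

Depth shows the fingers taper to thin tips. The head face is at bracket y≈61 and not touched yet, so the pin starts partly in. I'm raising 8 mm so the tips press near the head's centre, then pushing on.

Request:
move_arm(
  motion=[
    [0,0.02,-0.08,0,0,0],
    [0,0.02,-0.08,0,0,0],
    [0,0,-0.08,0,0,0],
    [0,-0.01,-0.08,0,0,0],
    [0,-0.02,-0.08,0,0,0],
    [0,-0.03,-0.08,0,0,0],
    [0,-0.04,-0.08,0,0,0],
    [0,-0.05,-0.08,0,0,0],
    [0,-0.05,-0.08,0,0,0],
  ],
)

```text
time: 8.72
tool_pos: [0.5649, 0.0244, 0.0589]
tool_rot: [3.141, -0.0, 2.8]
contact_force: [0.5, 0.2, -0.2]
opening: 0.0003
grip_force: 0.0
```

Request:
move_arm(
  motion=[
    [0,-0.01,0,0,0,0],
    [0,-0.02,0,0,0,0],
    [0,-0.03,0,0,0,0],
    [0,-0.04,0,0,0,0],
    [0,-0.04,0,0,0,0],
  ],
)

```text
time: 9.35
tool_pos: [0.5635, 0.0206, 0.0589]
tool_rot: [3.142, -0.0, 2.8]
contact_force: [0.3, 0.2, -0.0]
opening: 0.0003
grip_force: 0.0
```

```bash
cat >> h.py <<'E'
Rb=R.from_euler('z',-np.radians(19.4)).as_matrix(); O=np.array([.5452,-.0285,0])
tb=lambda:((robot.observe()['tool_pos']-O)@Rb*1000).round(1)
E
python3 - <<'E'
from h import *
c=grab('wrist'); P=(cloud(c)-O)@Rb*1000; print(tb()); pickle.dump(c,open('w4.pkl','wb'))
m=(P[...,2]>50)&(P[...,2]<79)&(abs(P[...,0])<20)&(P[...,1]>20)&(P[...,1]<90)
Q=P[m]
for a in range(20,80,3):
    k=(Q[:,1]>=a)&(Q[:,1]<a+3)
    if k.sum(): print(a,k.sum(),Q[k].min(0).round(0),Q[k].max(0).round(0))
save(c,'w4.png',(170,140,370,290),3.5)
E
```

```text
[ 1.  52.5 58.9]
20 101 [-19.  20.  51.] [ 2. 23. 79.]
23 298 [-18.  23.  51.] [ 7. 26. 79.]
26 194 [-13.  26.  60.] [ 7. 29. 78.]
29 191 [-13.  29.  60.] [ 7. 32. 78.]
32 164 [-13.  32.  61.] [ 5. 35. 77.]
35 164 [-13.  35.  50.] [ 1. 38. 78.]
38 102 [-9. 38. 61.] [ 0. 41. 73.]
41 86 [-9. 41. 60.] [-1. 44. 73.]
44 80 [-9. 44. 62.] [-2. 47. 73.]
47 69 [-9. 47. 62.] [-3. 50. 71.]
50 79 [-9. 50. 62.] [-2. 53. 72.]
53 105 [-14.  53.  55.] [-2. 56. 76.]
56 113 [-14.  56.  59.] [-4. 59. 76.]
59 117 [-14.  59.  56.] [-4. 62. 76.]
```

View pics/w4.png

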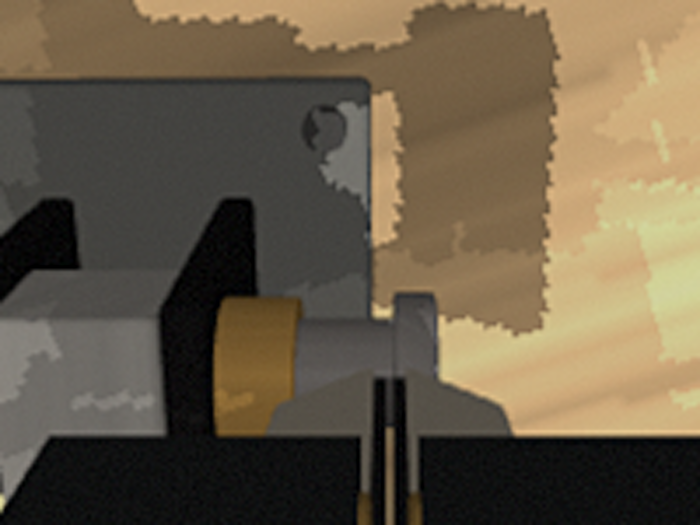

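The head hasn't moved, yet the measured TCP lies past its face. I'll check from depth where the fingertips really are in the tool frame.

```bash
python3 - <<'E'
from h import *
for n in('w1.pkl','w4.pkl'):
    c=pickle.load(open(n,'rb')); c['E']=c['hand_eye']; P=cloud(c)*1000
    m=(abs(P[...,0])<30)&(P[...,2]<6)&(P[...,2]>-75)&(abs(P[...,1])<75)
    if n=='w4.pkl': m&=(P[...,0]<14)|(P[...,2]<-18)
    Q=P[m]; v,u=np.nonzero(m)
    for a in range(-75,6,6):
        k=(Q[:,2]>=a)&(Q[:,2]<a+6)
        if k.sum(): print(n,a,k.sum(),Q[k].min(0).round(0),Q[k].max(0).round(0),v[k].min(),v[k].max())
E
```

```text
w1.pkl -75 787 [-11. -62. -75.] [ 13.  64. -69.] 283 335
w1.pkl -69 727 [-10. -63. -69.] [ 12.  66. -63.] 276 324
w1.pkl -63 682 [  1. -62. -63.] [ 12.  65. -57.] 269 291
w1.pkl -57 661 [ -3. -62. -57.] [ 12.  64. -51.] 264 291
w1.pkl -51 620 [ -7. -62. -51.] [ 13.  64. -45.] 258 291
w1.pkl -45 559 [ -9. -61. -45.] [ 12.  63. -39.] 253 291
w1.pkl -39 429 [ -9. -58. -39.] [ 12.  61. -33.] 248 286
w1.pkl -33 256 [ -9. -52. -33.] [ 12.  55. -27.] 245 280
w1.pkl -27 1 [ 10.  48. -27.] [ 10.  48. -27.] 247 247
w4.pkl -75 135 [-10.  -1. -75.] [ 11.   4. -69.] 286 332
w4.pkl -69 93 [ -9.  -2. -69.] [ 12.   4. -63.] 277 323
w4.pkl -63 119 [  8.  -2. -63.] [ 12.   5. -57.] 270 283
w4.pkl -57 97 [  9.  -2. -57.] [ 12.   5. -51.] 264 273
w4.pkl -51 355 [  9. -16. -51.] [ 12.  19. -45.] 258 268
w4.pkl -45 335 [  9. -16. -45.] [ 12.  18. -39.] 253 261
w4.pkl -39 223 [  9. -13. -39.] [ 12.  16. -33.] 248 256
w4.pkl -33 89 [ 10.  -7. -33.] [ 12.   9. -27.] 245 251
w4.pkl -27 724 [-20. -75. -23.] [ 20. -29. -21.] 227 287
w4.pkl -21 2908 [-20. -75. -21.] [ 20.   9. -15.] 225 287
w4.pkl -15 792 [-19. -69. -15.] [14.  9. -9.] 229 281
w4.pkl -9 321 [  7. -69.  -9.] [14. 10. -3.] 225 239
w4.pkl -3 57 [  9. -69.  -3.] [14.  9.  3.] 222 231
w4.pkl 3 2 [ 11. -29.   4.] [13.  2.  6.] 223 224
```

Depth shows the real fingertips end about 27 mm behind the reported TCP, so the tool passed above the head. I'll use real tip z = reported z + 27 mm: go back out, down 41 mm, then push with the finger's back.

Request:
move_arm(
  motion=[
    [0,0.2,0,0,0,0],
    [0,0.42,0,0,0,0],
    [0,0.42,0,0,0,0],
    [0,0.42,0.2,0,0,0],
    [0,0.42,0.41,0,0,0],
    [0,0.42,0.41,0,0,0],
    [0,0.42,0.41,0,0,0],
    [0,0.42,0.41,0,0,0],
  ],
)

```text
time: 10.4
tool_pos: [0.5783, 0.0603, 0.0189]
tool_rot: [3.141, 0.002, 2.8]
contact_force: [0.1, 0.1, -0.1]
opening: 0.0007
grip_force: 0.0
```

Request:
move_arm(
  motion=[
    [0,-0.02,0,0,0,0],
    [0,-0.04,0,0,0,0],
    [0,-0.06,0,0,0,0],
    [0,-0.08,0,0,0,0],
    [0,-0.1,0,0,0,0],
    [0,-0.12,0,0,0,0],
    [0,-0.14,0,0,0,0],
    [0,-0.14,0,0,0,0],
  ],
)

```text
time: 11.4
tool_pos: [0.5729, 0.0469, 0.0179]
tool_rot: [3.142, -0.0, 2.8]
contact_force: [-0.9, -0.5, -0.0]
opening: 0.0004
grip_force: 0.0
```

Request:
move_arm(
  motion=[
    [0,-0.01,0,0,0,0],
    [0,-0.02,0,0,0,0],
    [0,-0.03,0,0,0,0],
    [0,-0.04,0,0,0,0],
    [0,-0.05,0,0,0,0],
  ],
)

```text
time: 12.02
tool_pos: [0.5714, 0.0425, 0.018]
tool_rot: [3.141, 0.0, 2.8]
contact_force: [1.3, 3.2, -0.1]
opening: 0.0005
grip_force: 2.1
```

Request:
move_arm(
  motion=[
    [0,-0.01,0,0,0,0],
    [0,-0.02,0,0,0,0],
    [0,-0.03,0,0,0,0],
  ],
)

```text
time: 12.4
tool_pos: [0.5703, 0.0395, 0.018]
tool_rot: [3.141, 0.0, 2.8]
contact_force: [1.7, 4.2, 0.8]
opening: 0.0002
grip_force: 2.1
```

Contact is made and the pin slides at about 4 N. I'm continuing carefully.

Request:
move_arm(
  motion=[
    [0,-0.01,0,0,0,0],
    [0,-0.02,0,0,0,0],
    [0,-0.03,0,0,0,0],
    [0,-0.04,0,0,0,0],
  ],
)

```text
time: 12.9
tool_pos: [0.569, 0.0357, 0.0179]
tool_rot: [3.141, 0.0, 2.8]
contact_force: [0.7, 4.1, -0.8]
opening: 0.0002
grip_force: 2.1
```

Request:
move_arm(
  motion=[
    [0,-0.005,0,0,0,0],
    [0,-0.01,0,0,0,0],
    [0,-0.01,0,0,0,0],
  ],
)

```text
time: 13.28
tool_pos: [0.5686, 0.0347, 0.0179]
tool_rot: [-3.142, 0.0, 2.8]
contact_force: [1.6, 3.6, 0.4]
opening: 0.0004
grip_force: 1.8
```

Request:
move_arm(
  motion=[
    [0,-0.005,0,0,0,0],
    [0,-0.01,0,0,0,0],
    [0,-0.01,0,0,0,0],
  ],
)

```text
time: 13.65
tool_pos: [0.5683, 0.0338, 0.0179]
tool_rot: [3.142, 0.0, 2.8]
contact_force: [1.1, 3.7, -0.5]
opening: 0.0004
grip_force: 1.9
```

Request:
move_arm(
  motion=[
    [0,-0.005,0,0,0,0],
    [0,-0.01,0,0,0,0],
    [0,-0.015,0,0,0,0],
    [0,-0.015,0,0,0,0],
  ],
)

```text
time: 14.15
tool_pos: [0.5678, 0.0324, 0.0179]
tool_rot: [3.142, 0.0, 2.8]
contact_force: [1.6, 3.3, -0.2]
opening: 0.0006
grip_force: 1.8
```

Request:
move_arm(
  motion=[
    [0,-0.005,0,0,0,0],
    [0,-0.01,0,0,0,0],
    [0,-0.01,0,0,0,0],
  ],
)

```text
time: 14.52
tool_pos: [0.5674, 0.0315, 0.0179]
tool_rot: [3.142, 0.0, 2.8]
contact_force: [2.0, 3.1, 1.0]
opening: 0.0007
grip_force: 1.9
```

```bash
python3 - <<'E'
from h import *
c=grab('wrist'); P=(cloud(c)-O)@Rb*1000; print(tb(),robot.observe()['contact_force'])
v,u=np.nonzero((P[...,2]>50)&(P[...,2]<79)&(abs(P[...,0])<16)&(P[...,1]>20)&(P[...,1]<60))
Q=P[v,u]; 
for a in range(20,70,2):
    k=(Q[:,1]>=a)&(Q[:,1]<a+2)
    if k.sum(): print(a,k.sum(),Q[k].min(0).round(0),Q[k].max(0).round(0),c['image'][v[k],u[k]].mean(0).round())
E
```

```text
[ 1.1 64.  17.9] [2.54530376 3.12913656 0.84892967]
22 122 [-16.  23.  50.] [-9. 24. 76.] [12. 10.  9.]
24 51 [-16.  24.  57.] [-11.  26.  77.] [97. 73. 37.]
26 44 [-13.  26.  57.] [-10.  28.  69.] [99. 75. 38.]
28 50 [-13.  28.  58.] [-11.  30.  69.] [99. 74. 37.]
30 47 [-13.  30.  59.] [-11.  32.  69.] [100.  76.  38.]
32 50 [-13.  32.  58.] [-11.  34.  69.] [98. 74. 37.]
34 46 [-13.  34.  59.] [-11.  36.  69.] [99. 75. 39.]
36 73 [-13.  36.  53.] [-7. 38. 69.] [86. 66. 35.]
38 18 [-13.  38.  58.] [-9. 40. 70.] [74. 69. 63.]
40 54 [-14.  40.  56.] [-11.  42.  71.] [76. 73. 70.]
42 56 [-14.  42.  57.] [-11.  44.  70.] [74. 71. 68.]
44 56 [-14.  44.  56.] [-11.  46.  70.] [73. 70. 67.]
46 63 [-14.  46.  52.] [-6. 47. 70.] [63. 60. 58.]
48 35 [-11.  48.  58.] [-10.  50.  68.] [89. 84. 75.]
50 42 [-11.  50.  55.] [-10.  52.  69.] [92. 87. 77.]
52 47 [-11.  52.  54.] [-10.  54.  68.] [91. 86. 76.]
54 57 [-11.  54.  51.] [-10.  56.  69.] [95. 88. 78.]
56 61 [-11.  56.  50.] [-10.  58.  68.] [93. 87. 77.]
58 61 [-11.  58.  50.] [-10.  60.  68.] [92. 87. 77.]
```

About 2 mm of gap remains (bush face ≈38, head underside ≈39.5).

Request:
move_arm(
  motion=[
    [0,-0.005,0,0,0,0],
    [0,-0.01,0,0,0,0],
    [0,-0.01,0,0,0,0],
  ],
)

```text
time: 14.95
tool_pos: [0.5671, 0.0305, 0.0179]
tool_rot: [3.142, 0.0, 2.8]
contact_force: [1.9, 3.0, -0.7]
opening: 0.0005
grip_force: 1.9
```

Request:
move_arm(
  motion=[
    [0,-0.005,0,0,0,0],
    [0,-0.005,0,0,0,0],
  ],
)

```text
time: 15.2
tool_pos: [0.5669, 0.0301, 0.0179]
tool_rot: [3.142, 0.0, 2.8]
contact_force: [2.3, 3.7, -0.1]
opening: 0.0003
grip_force: 1.9
```

Request:
move_arm(
  motion=[
    [0,-0.004,0,0,0,0],
    [0,-0.004,0,0,0,0],
  ],
)

```text
time: 15.45
tool_pos: [0.5668, 0.0297, 0.0179]
tool_rot: [3.142, 0.0, 2.8]
contact_force: [2.4, 3.2, 0.3]
opening: 0.0004
grip_force: 1.9
```

Request:
move_arm(
  motion=[
    [0,-0.004,0,0,0,0],
    [0,-0.004,0,0,0,0],
  ],
)

```text
time: 15.7
tool_pos: [0.5668, 0.0296, 0.0179]
tool_rot: [3.141, 0.0, 2.8]
contact_force: [3.3, 4.1, 0.2]
opening: 0.0002
grip_force: 2.6
```

Request:
move_arm(
  motion=[
    [0,-0.004,0,0,0,0],
    [0,-0.004,0,0,0,0],
  ],
)

```text
time: 15.95
tool_pos: [0.5668, 0.0296, 0.018]
tool_rot: [3.141, 0.0, 2.8]
contact_force: [3.3, 6.0, -1.4]
opening: 0.0009
grip_force: 3.4
```

Request:
move_arm(
  motion=[
    [0,-0.003,0,0,0,0],
    [0,-0.003,0,0,0,0],
  ],
)

```text
time: 16.2
tool_pos: [0.5668, 0.0296, 0.018]
tool_rot: [3.14, 0.0, 2.8]
contact_force: [4.3, 7.5, -0.5]
opening: 0.0004
grip_force: 4.0
```

The position has stopped and the force is rising, so the head is on the bush. I'll give it a slightly firmer press, then back off and rise.

Request:
move_arm(
  motion=[
    [0,-0.006,0,0,0,0],
    [0,-0.006,0,0,0,0],
  ],
)

```text
time: 16.45
tool_pos: [0.5668, 0.0295, 0.018]
tool_rot: [3.139, 0.001, 2.8]
contact_force: [4.2, 10.8, -2.1]
opening: 0.0003
grip_force: 5.2
```

Request:
move_arm(
  motion=[
    [0,0.05,0,0,0,0],
    [0,0.25,0,0,0,0],
    [0,0.25,-0.5,0,0,0],
    [0,0.25,-1.0,0,0,0],
    [0,0.25,-1.0,0,0,0],
  ],
)

```text
time: 17.08
tool_pos: [0.5773, 0.0523, 0.1222]
tool_rot: [3.139, 0.008, 2.8]
contact_force: [-0.8, -0.3, -0.4]
opening: 0.0001
grip_force: 0.0
```

Request:
move_arm(
  motion=[
    [-0.15,-0.6,-0.1,0,0,0],
    [-0.3,-1.0,-0.2,0,0,0],
    [-0.3,-1.0,-0.2,0,0,0],
  ],
)

```text
time: 17.45
tool_pos: [0.5694, -0.0549, 0.1376]
tool_rot: [-3.141, -0.0, 2.796]
contact_force: [-0.4, 0.6, -0.1]
opening: 0.0005
grip_force: 0.0
```

Request:
move_arm(
  motion=[
    [0,-0.45,0,0,0,0],
    [0,-0.45,0,0,0,0],
    [0,-0.45,0,0,0,0],
    [0,-0.45,0,0,0,0],
  ],
)

```text
time: 17.95
tool_pos: [0.5545, -0.0936, 0.1376]
tool_rot: [3.141, -0.001, 2.801]
contact_force: [0.8, -0.1, -0.3]
opening: 0.0007
grip_force: 0.0
```

```bash
python3 - <<'E'
from h import *
c=grab('wrist'); pickle.dump(c,open('w5.pkl','wb')); print(tb(),c['s']['time'],c['s']['tool_rot'])
f=210/np.tan(np.radians(c['vfov']/2))
p=np.array([0,-.058,.072])@Rb.T+O; q=np.linalg.inv(c['E'])@np.r_[p,1]; u0=int(c['cx']+f*q[0]/-q[2]); v0=int(c['cy']+f*q[1]/q[2]); print(u0,v0)
x0,y0=u0-50,v0-45; print('crop',x0,y0); save(c,'w5.png',(x0,y0,x0+110,y0+80),7)
E
```

```text
[ 30.4 -58.5 137.6] 17.95 [ 3.14126582e+00 -5.72769376e-04  2.80137485e+00]
279 177
crop 229 132
```

View pics/w5.png

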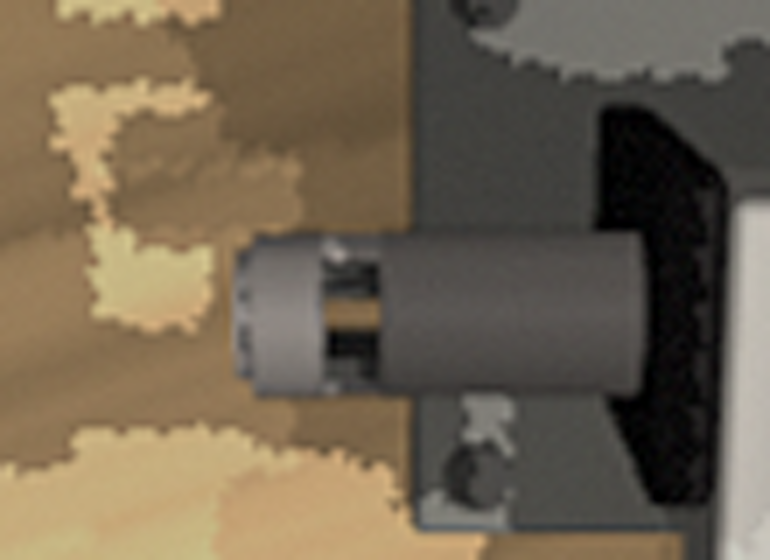

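The picture shows the cross hole at crop (352,314), with light through it, on the shank's midline. The rims run x 323–381.

```bash
python3 - <<'E'
from h import *
c=pickle.load(open('w5.pkl','rb'))
g=lambda a,b,z: (ray(c,229+(a+.5)/7-.5,132+(b+.5)/7-.5,z)-O)@Rb*1000
h=ray(c,229+352.5/7-.5,132+314.5/7-.5,.0706); print('hole world',h.round(4),g(352,314,.0706).round(1))
print(g(323,314,.072).round(1),g(381,314,.072).round(1),g(352,232,.062).round(1),g(352,396,.062).round(1),'end',g(250,314,.072).round(1),'light',g(352,300,.0706).round(1),g(352,328,.0706).round(1))
P=(cloud(c)-O)@Rb*1000
m=(P[...,2]>69.5)&(P[...,2]<75)&(P[...,1]<-26)&(P[...,1]>-75)&(abs(P[...,0])<12); print('ridge',np.median(P[m],0).round(1),P[m].min(0).round(1),P[m].max(0).round(1))
for y in(-30,-36,-42,-48):
    k=m&(abs(P[...,1]-y)<2); print(y,np.median(P[k],0).round(2))
go([.441+.0,.243,.17],np.pi+0.0)
E
```

```text
hole world [ 0.5255 -0.0837  0.0706] [ -0.2 -58.6  70.6]
[ -0.5 -62.   72. ] [ -0.5 -55.2  72. ] [ -8.5 -58.7  62. ] [ 11.8 -58.7  62. ] end [ -0.5 -70.6  72. ] light [ -1.9 -58.6  70.6] [  1.5 -58.6  70.6]
ridge [  0.7 -47.   71.5] [ -7.1 -72.7  69.5] [  9.  -26.   73.9]
-30 [ 2.000e-02 -2.978e+01  7.147e+01]
-36 [  0.79 -36.23  71.37]
-42 [  0.78 -42.04  71.62]
-48 [  0.73 -47.79  71.64]
go [ 2.194  2.796 -0.322] [ 1.000e-04 -1.000e-04 -1.083e-01] | 18.0 [ 0.5545 -0.0937  0.1376] [ 3.1413e+00 -4.0000e-04  2.8014e+00] [-0.2 -0.2 -0. ]
```

Request:
move_arm(
  motion=[
    [0.73,0.93,-0.11,0,0,0],
    [0.73,0.93,-0.11,0,0,0],
    [0.73,0.93,-0.11,0,0,0],
  ],
  fingers=1,
)

```text
time: 18.38
tool_pos: [0.5157, 0.0209, 0.1495]
tool_rot: [3.141, -0.0, 2.805]
contact_force: [-1.0, -0.8, -0.3]
opening: 0.0258
grip_force: 0.0
```

Request:
move_arm(
  motion=[
    [0.73,0.93,-0.11,0,0,0],
    [0.73,0.93,-0.11,0,0,0],
    [0.73,0.93,-0.11,0,0,0],
  ],
)

```text
time: 18.75
tool_pos: [0.4784, 0.1319, 0.1603]
tool_rot: [3.141, 0.001, 2.805]
contact_force: [0.5, -0.4, -0.6]
opening: 0.0557
grip_force: 0.0
```

Request:
move_arm(
  motion=[
    [0.73,0.93,-0.11,0,0,-0.108],
    [0.73,0.93,-0.11,0,0,-0.108],
    [0.73,0.93,-0.11,0,0,-0.108],
    [0.73,0.93,-0.11,0,0,-0.108],
    [0.73,0.93,-0.11,0,0,-0.108],
    [0.73,0.93,-0.11,0,0,-0.108],
  ],
)

```text
time: 19.5
tool_pos: [0.442, 0.2401, 0.1708]
tool_rot: [-3.141, -0.0, 3.137]
contact_force: [-0.1, -0.2, -1.1]
opening: 0.0916
grip_force: 0.0
```

```bash
python3 - <<'E'
from h import *
c=grab('wrist'); pickle.dump(c,open('w6.pkl','wb')); P=cloud(c); I=c['image'].astype(int)
near=(abs(P[...,0]-.441)<.05)&(abs(P[...,1]-.243)<.05)
r=lambda q:cv2.minAreaRect(q[:,:2].astype(np.float32)*1000)
m=near&(P[...,2]>.084)&(P[...,2]<.094)&(I[...,0]-I[...,2]>50); print('clip',m.sum(),r(P[m]),np.median(P[m],0))
m=near&(P[...,2]>.051)&(P[...,2]<.059); print('rack',m.sum(),r(P[m]) if m.sum() else 0)
go([.441,.2435,.039],np.pi)
save(c,'w6.png',s=1.4)
E
```

```text
clip 613 ((440.1357727050781, 243.87159729003906), (15.524504661560059, 33.213008880615234), 89.4454574584961) [0.43930621 0.24335517 0.08894641]
rack 2165 ((440.4322509765625, 243.04391479492188), (50.524497985839844, 60.17676544189453), 0.015661679208278656)
go [0.009 0.032 1.318] [-0.     -0.     -0.0014] | 19.55 [0.4419 0.2403 0.1708] [-3.1415e+00 -1.0000e-04  3.1373e+00] [ 0.  -0.6 -0.2]
```

View pics/w6.png

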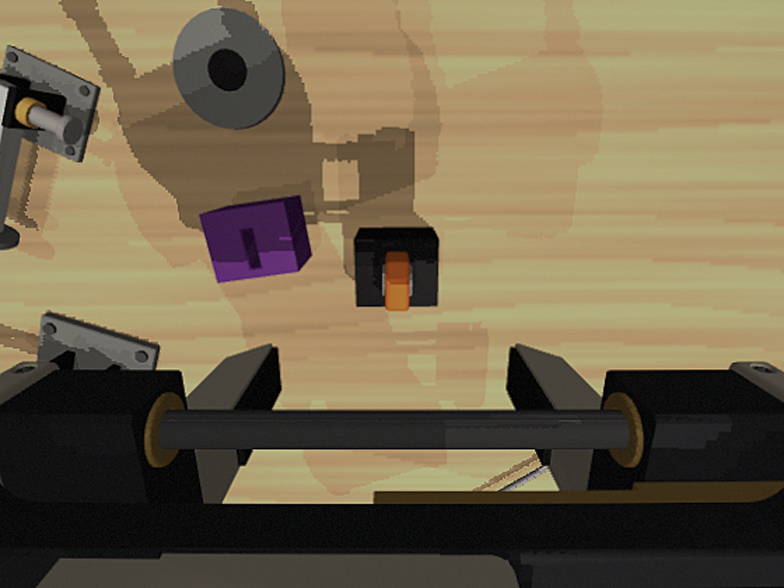

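The fingers straddle the orange grip (396,285) squarely, so I'm descending and grasping.

Request:
move_arm(
  motion=[
    [0.006,0.021,0.4,0,0,-0.0014],
    [0.006,0.021,0.8,0,0,-0.0014],
    [0.006,0.021,0.8,0,0,-0.0014],
  ],
)

```text
time: 19.92
tool_pos: [0.439, 0.2422, 0.0888]
tool_rot: [-3.139, -0.006, -3.14]
contact_force: [0.2, 0.4, 0.2]
opening: 0.092
grip_force: 0.0
```

Request:
move_arm(
  motion=[
    [0,0,0.3,0,0,0],
    [0,0,0.52,0,0,0],
    [0,0,0.52,0,0,0],
    [0,0,0.52,0,0,0],
  ],
)

```text
time: 20.42
tool_pos: [0.4421, 0.2437, 0.0406]
tool_rot: [3.141, 0.003, -3.14]
contact_force: [-0.4, 0.4, -0.4]
opening: 0.0919
grip_force: 0.0
```

Request:
move_arm(
  motion=[
    [0,0,0,0,0,0],
    [0,0,0,0,0,0],
    [0,0,0,0,0,0],
    [0,0,0,0,0,0],
    [0,0,0,0,0,0],
    [0,0,0,0,0,0],
    [0,0,0,0,0,0],
    [0,0,0,0,0,0],
  ],
  fingers=-1,
  newtons=30,
)

```text
time: 21.42
tool_pos: [0.4408, 0.2433, 0.0389]
tool_rot: [3.142, -0.0, -3.14]
contact_force: [-0.6, -0.9, 0.3]
opening: 0.0164
grip_force: 0.1
```

Request:
move_arm(
  motion=[
    [0,0,0,0,0,0],
    [0,0,0,0,0,0],
    [0,0,-0.1,0,0,0],
    [0,0,-0.2,0,0,0],
    [0,0,-0.4,0,0,0],
    [0,0,-0.7,0,0,0],
    [0,0,-1.0,0,0,0],
    [0,0,-1.0,0,0,0],
    [0,0,-1.0,0,0,0],
  ],
)

```text
time: 22.55
tool_pos: [0.4404, 0.2432, 0.1386]
tool_rot: [-3.141, -0.0, -3.14]
contact_force: [-0.2, -0.3, -0.5]
opening: 0.0157
grip_force: 30.0
```

```bash
python3 - <<'E'
from h import *
c=grab('wrist'); pickle.dump(c,open('w7.pkl','wb')); print(c['s']['opening'],c['s']['grip_force'],c['s']['tool_pos'])
save(c,'w7.png',(225,170,345,260),6.5)
c['E']=c['hand_eye'];P=cloud(c)*1000
for v in range(206,250,3): print(v,[tuple(int(t) for t in P[v,u]) for u in range(262,300,4)])
E
```

```text
0.015692556066285133 29.982946515083313 [0.44037971 0.2432115  0.13861336]
206 [(0, -15, 82), (0, -12, 82), (0, -8, 82), (0, -4, 84), (-15, -1, 132), (-15, 2, 133), (0, 6, 82), (0, 9, 82), (0, 13, 83), (0, 16, 82)]
209 [(-3, -15, 83), (-3, -12, 83), (-3, -8, 82), (-3, -4, 84), (-18, -1, 130), (-17, 2, 129), (-2, 6, 82), (-3, 9, 83), (-3, 13, 83), (-3, 17, 84)]
212 [(-6, -15, 83), (-6, -12, 82), (-6, -8, 84), (-6, -4, 84), (-18, -1, 119), (-18, 2, 120), (-6, 6, 83), (-6, 9, 83), (-6, 13, 83), (-6, 17, 84)]
215 [(-9, -15, 83), (-8, -12, 82), (-8, -8, 82), (-8, -4, 82), (-17, -1, 109), (-18, 2, 110), (-8, 6, 82), (-9, 9, 84), (-9, 13, 83), (-9, 17, 84)]
218 [(-12, -15, 83), (-12, -12, 84), (-12, -8, 83), (-11, -4, 82), (-17, -1, 100), (7, 2, 26), (-12, 6, 83), (-12, 9, 83), (-11, 13, 83), (-11, 17, 82)]
221 [(-15, -16, 83), (-14, -12, 82), (-14, -8, 82), (-14, -4, 82), (7, 0, 20), (7, 2, 20), (-15, 6, 84), (-15, 9, 84), (-14, 13, 83), (-15, 17, 83)]
224 [(-18, -16, 84), (-17, -12, 81), (-17, -8, 82), (-18, -4, 84), (7, 0, 14), (7, 2, 13), (-17, 6, 83), (-17, 9, 83), (-18, 13, 83), (-18,
[... 526 characters left out ...]
-2, -30), (16, 0, -29), (17, 1, -29), (17, 4, -30), (17, 6, -30), (14, 8, -24), (-52, 20, 137)]
239 [(-56, -19, 138), (14, -6, -27), (16, -4, -32), (17, -2, -33), (16, 0, -33), (16, 1, -33), (16, 4, -33), (16, 6, -33), (15, 8, -29), (-56, 20, 138)]
242 [(-59, -19, 138), (14, -6, -31), (17, -4, -37), (16, -2, -37), (16, 0, -36), (17, 1, -38), (17, 4, -38), (17, 6, -37), (15, 8, -35), (-59, 20, 138)]
245 [(11, -9, -28), (14, -6, -36), (16, -4, -41), (17, -2, -41), (17, 0, -42), (17, 1, -42), (17, 3, -41), (16, 6, -41), (16, 8, -39), (-63, 20, 138)]
248 [(9, -9, -28), (15, -6, -41), (16, -4, -44), (16, -2, -44), (17, 0, -46), (16, 1, -44), (16, 3, -43), (16, 5, -44), (16, 7, -43), (9, 10, -29)]
```

View pics/w7.png

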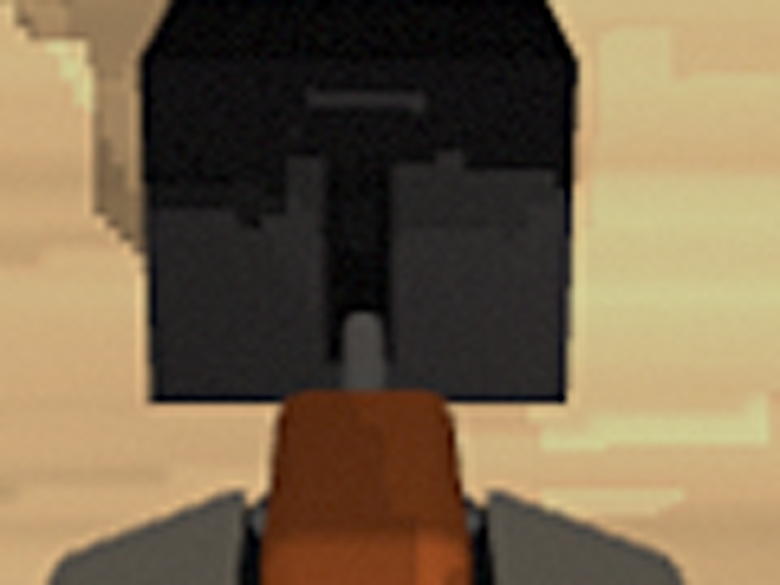

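The clip is held. The straight leg is at crop (363,312–390), facing the robot and vertical: leg axis at tool (+5.4,+1.2) mm, tip at tool z ≈ +28. The sprung leg therefore goes on the bracket +x side. I'm carrying it to the hole.

Request:
move_arm(
  motion=[
    [-0.11,-0.4,-0.06,0,0,0],
    [-0.225,-0.825,-0.12,0,0,0],
    [-0.225,-0.825,-0.12,0,0,0],
  ],
)

```text
time: 22.98
tool_pos: [0.4638, 0.1587, 0.1502]
tool_rot: [-3.141, -0.001, 3.14]
contact_force: [-0.4, 0.4, -0.7]
opening: 0.0159
grip_force: 30.0
```

Request:
move_arm(
  motion=[
    [-0.225,-0.825,0,0,0,0],
    [-0.225,-0.825,0,0,0,0],
    [-0.225,-0.825,0,0,0,0],
  ],
)

```text
time: 23.35
tool_pos: [0.4859, 0.0779, 0.15]
tool_rot: [3.141, -0.002, 3.141]
contact_force: [0.4, 0.7, 0.0]
opening: 0.0153
grip_force: 30.0
```

Request:
move_arm(
  motion=[
    [-0.225,-0.825,0,0,0,0],
    [-0.225,-0.825,0,0,0,0],
    [-0.225,-0.825,0,0,0,0],
  ],
)

```text
time: 23.72
tool_pos: [0.5087, -0.0037, 0.1502]
tool_rot: [3.141, -0.001, -3.141]
contact_force: [-0.6, 0.8, -1.3]
opening: 0.0156
grip_force: 30.0
```

Request:
move_arm(
  motion=[
    [-0.225,-0.825,0,0,0,0.108],
    [-0.225,-0.825,0,0,0,0.108],
    [-0.225,-0.825,0,0,0,0.108],
    [-0.225,-0.825,0,0,0,0.108],
    [-0.225,-0.825,0,0,0,0.108],
    [-0.225,-0.825,0,0,0,0.108],
  ],
)

```text
time: 24.48
tool_pos: [0.5314, -0.0854, 0.151]
tool_rot: [3.141, -0.0, 2.806]
contact_force: [-0.3, 0.2, -0.5]
opening: 0.0159
grip_force: 30.0
```

```bash
python3 - <<'E'
from h import *
c=pickle.load(open('w7.pkl','rb')); c['E']=c['hand_eye']
p=lambda a,b,z: ray(c,225+(a+.5)/6.5-.5,170+(b+.5)/6.5-.5,z)*1000
print(p(363.5,330,.022).round(1),p(363.5,312,.028).round(1))
go([.5304,-.0867,.114],2.803)
E
```

```text
[ 7.6  1.1 22. ] [ 7.6  1.1 28. ]
go [ 0.005 -0.015  0.37 ] [ 0.0001 -0.      0.001 ] | 24.475 [ 0.5314 -0.0854  0.151 ] [ 3.1414 -0.      2.8063] [-0.3  0.2 -0.5]
```

Request:
move_arm(
  motion=[
    [0.005,-0.015,0.2,0,0,0.001],
    [0.005,-0.015,0.37,0,0,0.001],
    [0.005,-0.015,0.37,0,0,0.001],
    [0.005,-0.015,0.37,0,0,0.001],
    [0.005,-0.015,0.37,0,0,0.001],
  ],
)

```text
time: 25.1
tool_pos: [0.531, -0.0878, 0.1148]
tool_rot: [3.141, 0.002, 2.801]
contact_force: [0.5, 0.9, 0.0]
opening: 0.0157
grip_force: 30.0
```

```bash
python3 - <<'E'
from h import *
go([.5304,-.0867,.114],2.803); print(tb())
c=grab('wrist'); pickle.dump(c,open('w8.pkl','wb')); P=(cloud(c)-O)@Rb*1000
for v in range(196,228,2): print(v,[tuple(int(t) for t in P[v,u].round()) if np.isfinite(P[v,u,0]) else 0 for u in range(268,294,2)])
I=c['image'].mean(-1); print(I[204:224:2,262:298].round().astype(int))
E
```

```text
go [0.01  0.008 0.008] [ 0.      0.0005 -0.0005] | 25.1 [ 0.531  -0.0878  0.1148] [3.1415e+00 1.6000e-03 2.8014e+00] [0.5 0.9 0. ]
[  6.3 -60.6 114.8]
196 [(5, -72, 1), (6, -70, 0), (6, -68, -1), (6, -66, 0), (5, -64, 2), (6, -62, 0), (6, -60, 0), (5, -58, 1), (6, -56, 0), (5, -54, 1), (5, -52, 1), (3, -50, 9), (3, -49, 11)]
198 [(8, -72, 1), (7, -70, 1), (8, -68, 0), (8, -66, -1), (8, -64, 0), (8, -62, -1), (8, -60, -1), (8, -58, 1), (8, -56, 0), (7, -54, 1), (8, -52, 0), (5, -50, 9), (5, -49, 11)]
200 [(-9, -69, 65), (-9, -68, 65), (-9, -66, 65), (-9, -65, 64), (-9, -63, 65), (-9, -62, 64), (-8, -60, 63), (-9, -58, 65), (-8, -57, 63), (-9, -55, 64), (-8, -54, 64), (-8, -52, 63), (-9, -50, 65)]
202 [(-8, -69, 67), (-8, -68, 67), (-8, -66, 67), (-8, -65, 68), (-8, -63, 68), (-7, -62, 64), (-7, -60, 65), (-7, -58, 65), (-7, -57, 64), (-8, -55, 67), (-8, -54, 67), (-8, -52, 67), (-8, -51, 67)]
204 [(-7, -69, 68), (-7, -68, 69), (-7, -66, 69), (-6, -65, 68), (-6, -63, 67), (-6, -62, 66), (-6, -60, 67), (-6, -58, 66), (-6, -57, 67), (-6, -55, 68), (-7, -54, 69), (-7, -52, 69), (-7, -51, 
[... 2928 characters left out ...]
  88  88  88  92  66  29  17
   22  24  22  20  21   9 104 145 151 123 111  96  87  88  87  87  88  90]
 [167 173 121  75  83  84  84  85  84  84  84  85  84  85  90  66  33  25
   23  27  30  26  24  16 107 146 151 154 110  81  83  84  84  86  84  84]
 [164 170 116  71  75  79  83  81  82  81  81  81  80  83  86  57  34  49
   55  56  43  28  25  23  56  77  79  76  80  82  80  80  80  80  81  81]
 [160 168 120  68  71  73  75  75  77  78  76  76  74  76  79  61  56  62
   62  63  62  55  42  35  58  75  77  74  74  74  75  76  76  75  74  80]
 [162 164 162 158 130  91  76  76  75  74  73  80  78  79  81  65  56  62
   60  65  58  52  41  39  60  77  71  74  77  76  77  79  80  80  79  81]]
```

Both the leg and the hole are in view. Averaging a few frames at rest should refine the remaining offset.

```bash
python3 - <<'E'
from h import *
Ps=[];Is=[]
for _ in range(10):
    c=grab('wrist'); Ps.append((cloud(c)-O)@Rb*1000); Is.append(c['image'].mean(-1))
P=np.nanmedian(Ps,0); I=np.mean(Is,0); print(tb(), robot.observe()['time'],robot.observe()['tool_rot'].round(4),robot.observe()['contact_force'])
for v in range(205,229): print(v,P[v,280].round(1),P[v,283].round(1),P[v,273].round(1),I[v,274:290].round().astype(int))
E
```

```text
[  5.8 -60.7 113.9] 25.65 [ 3.1415 -0.      2.8011] [-0.38903946  0.39286771 -0.07038683]
205 [ -5.8 -60.1  66.7] [ -5.7 -57.7  66.6] [ -6.4 -65.5  68.7] [ 83  82  90  83  76  86  90  87  82  76  58  47  75 108 100  87]
206 [ -5.6 -60.1  69.1] [ -5.7 -57.7  69.2] [ -5.8 -65.5  69.4] [ 84  84  85  78  50  36  37  34  34  35  36  33  72 114 101  82]
207 [ -4.8 -60.1  68.9] [ -5.1 -57.7  69.3] [ -5.1 -65.5  69.7] [ 84  85  86  72  64  65  64  59  50  61  66  62  88 119 121  94]
208 [ -4.2 -60.1  69.6] [ -4.1 -57.7  69. ] [ -4.5 -65.5  70.4] [ 85  85  87  67  55  53  49  46  39  50  64  63  89 121 131 104]
209 [ -3.6 -60.1  70.4] [ -3.7 -57.7  70.6] [ -3.8 -65.5  70.6] [ 85  86  90  70  46  39  39  39  39  41  48  45  80 123 133 126]
210 [ -3.1 -60.1  71. ] [ -3.2 -57.7  71.1] [ -3.2 -65.5  71.4] [ 88  88 111 100  67  57  58  57  57  57  57  55  87 127 137 138]
211 [  9.2 -60.2  35.5] [  9.2 -57.5  35.8] [ -2.3 -65.5  71.4] [ 91  90 101 112 115 114 114 112 112 112 112 110 103 129 142 142]
212 [ 21.7 -60.3  -0. ] [ 21.4 -57.3   1. ] [ -1.7 -65.5  71.4] [ 91  91  89 115 150 161 159 158 158
[... 1329 characters left out ...]
 [74 74 76 66 58 59 63 62 60 54 53 53 60 71 75 76]
224 [ -2.8 -60.  101.5] [ -1.5 -57.9  98.4] [  9.8 -65.7  67.4] [ 84  85  87  78  61  58  62  62  58  66 115 132 111  93  81  77]
225 [ -2.8 -60.  103.7] [ -1.8 -57.9 101. ] [ 35.8 -67.5   0.2] [149 149 153 124  73  57  61  62  58  55 149 176 167 165 127 103]
226 [ -2.7 -60.  105.2] [ -1.6 -57.9 102.3] [ 37.1 -67.6  -0.3] [165 168 174 140  77  56  62  62  58  41 153 181 179 164 126 113]
227 [ -2.7 -60.  106.9] [ -1.7 -58.  104.5] [ 38.  -67.6   0.1] [164 166 175 129  66  57  62  62  58  40 153 179 178 138 107 113]
228 [ -2.7 -60.  109.4] [ -1.7 -58.  106.7] [ 39.2 -67.6   0.2] [171 174 182 127  60  57  62  63  58  42 156 183 182 136 106 116]
```

Hole centre is (1.2,−58.7) and leg axis (−0.55,−59.7) in bracket mm, so the correction is tool x −1.75 mm and y +0.95 mm, then a gentle descent.

Request:
move_arm(
  motion=[
    [-0.0175,0.0095,0,0,0,0],
    [-0.0175,0.0095,0.04,0,0,0],
    [-0.0175,0.0095,0.08,0,0,0],
    [-0.0175,0.0095,0.12,0,0,0],
    [-0.0175,0.0095,0.12,0,0,0],
  ],
)

```text
time: 26.28
tool_pos: [0.5322, -0.0873, 0.1014]
tool_rot: [3.142, -0.001, 2.801]
contact_force: [-0.3, -0.5, -1.2]
opening: 0.0156
grip_force: 30.0
```

Request:
move_arm(
  motion=[
    [0,0,0.01,0,0,0],
    [0,0,0.02,0,0,0],
    [0,0,0.03,0,0,0],
    [0,0,0.03,0,0,0],
  ],
)

```text
time: 26.78
tool_pos: [0.5325, -0.0874, 0.0989]
tool_rot: [3.142, -0.0, 2.801]
contact_force: [0.4, -0.3, -1.1]
opening: 0.016
grip_force: 30.0
```

Request:
move_arm(
  motion=[
    [0,0,0.01,0,0,0],
    [0,0,0.02,0,0,0],
    [0,0,0.02,0,0,0],
  ],
)

```text
time: 27.15
tool_pos: [0.5324, -0.0873, 0.0968]
tool_rot: [3.141, -0.0, 2.801]
contact_force: [0.7, -0.1, -0.1]
opening: 0.0158
grip_force: 30.0
```

There is no resistance with the tip about 3 mm below the rim. Continuing.

Request:
move_arm(
  motion=[
    [0,0,0.01,0,0,0],
    [0,0,0.02,0,0,0],
    [0,0,0.03,0,0,0],
    [0,0,0.03,0,0,0],
  ],
)

```text
time: 27.65
tool_pos: [0.5325, -0.0874, 0.0938]
tool_rot: [3.141, -0.0, 2.801]
contact_force: [0.5, 1.5, -0.6]
opening: 0.016
grip_force: 30.0
```

Request:
move_arm(
  motion=[
    [0,0,0.015,0,0,0],
    [0,0,0.03,0,0,0],
    [0,0,0.045,0,0,0],
    [0,0,0.06,0,0,0],
    [0,0,0.06,0,0,0],
  ],
)

```text
time: 28.28
tool_pos: [0.5324, -0.0874, 0.0878]
tool_rot: [3.141, -0.0, 2.801]
contact_force: [-0.2, 0.8, -0.0]
opening: 0.0159
grip_force: 30.0
```

Request:
move_arm(
  motion=[
    [0,0,0.015,0,0,0],
    [0,0,0.03,0,0,0],
    [0,0,0.045,0,0,0],
    [0,0,0.06,0,0,0],
    [0,0,0.06,0,0,0],
  ],
)

```text
time: 28.9
tool_pos: [0.5324, -0.0874, 0.0817]
tool_rot: [3.141, -0.0, 2.801]
contact_force: [0.5, 0.1, -0.2]
opening: 0.0154
grip_force: 30.0
```

Request:
move_arm(
  motion=[
    [0,0,0.01,0,0,0],
    [0,0,0.02,0,0,0],
    [0,0,0.03,0,0,0],
    [0,0,0.04,0,0,0],
    [0,0,0.05,0,0,0],
    [0,0,0.05,0,0,0],
  ],
)

```text
time: 29.65
tool_pos: [0.5327, -0.0875, 0.077]
tool_rot: [3.141, 0.0, 2.801]
contact_force: [0.8, 0.3, 0.4]
opening: 0.0158
grip_force: 30.0
```

Request:
move_arm(
  motion=[
    [0,0,0.01,0,0,0],
    [0,0,0.02,0,0,0],
    [0,0,0.03,0,0,0],
    [0,0,0.04,0,0,0],
    [0,0,0.04,0,0,0],
  ],
)

```text
time: 30.28
tool_pos: [0.5328, -0.0875, 0.073]
tool_rot: [3.141, 0.001, 2.801]
contact_force: [1.8, -0.5, 2.1]
opening: 0.0159
grip_force: 30.0
```

Request:
move_arm(
  motion=[
    [0,0,0.01,0,0,0],
    [0,0,0.02,0,0,0],
    [0,0,0.03,0,0,0],
    [0,0,0.04,0,0,0],
    [0,0,0.04,0,0,0],
  ],
)

```text
time: 30.9
tool_pos: [0.5328, -0.0875, 0.069]
tool_rot: [3.141, 0.001, 2.801]
contact_force: [3.2, -1.2, 2.4]
opening: 0.0156
grip_force: 30.0
```

Request:
move_arm(
  motion=[
    [0,0,0.01,0,0,0],
    [0,0,0.02,0,0,0],
    [0,0,0.03,0,0,0],
    [0,0,0.04,0,0,0],
    [0,0,0.04,0,0,0],
  ],
)

```text
time: 31.52
tool_pos: [0.5327, -0.0874, 0.0651]
tool_rot: [3.142, 0.001, 2.801]
contact_force: [2.9, -1.1, 0.3]
opening: 0.0159
grip_force: 30.0
```

Request:
move_arm(
  motion=[
    [0,0,0.01,0,0,0],
    [0,0,0.02,0,0,0],
    [0,0,0.03,0,0,0],
    [0,0,0.04,0,0,0],
    [0,0,0.04,0,0,0],
  ],
)

```text
time: 32.15
tool_pos: [0.5324, -0.0874, 0.0608]
tool_rot: [3.142, -0.0, 2.801]
contact_force: [2.7, -1.3, -1.5]
opening: 0.0157
grip_force: 30.0
```

Request:
move_arm(
  motion=[
    [0,0,0.01,0,0,0],
    [0,0,0.02,0,0,0],
    [0,0,0.03,0,0,0],
    [0,0,0.03,0,0,0],
  ],
)

```text
time: 32.65
tool_pos: [0.5324, -0.0873, 0.0578]
tool_rot: [3.141, -0.0, 2.801]
contact_force: [2.4, -0.2, -1.2]
opening: 0.0158
grip_force: 30.0
```

It has snapped, and the clip now pulls downward. I'm pressing on gently until the grip seats.

Request:
move_arm(
  motion=[
    [0,0,0.005,0,0,0],
    [0,0,0.01,0,0,0],
    [0,0,0.01,0,0,0],
  ],
)

```text
time: 33.02
tool_pos: [0.532, -0.0872, 0.0566]
tool_rot: [3.142, -0.001, 2.801]
contact_force: [1.6, -0.5, -2.9]
opening: 0.0153
grip_force: 30.0
```

Request:
move_arm(
  motion=[
    [0,0,0.005,0,0,0],
    [0,0,0.01,0,0,0],
    [0,0,0.01,0,0,0],
  ],
)

```text
time: 33.4
tool_pos: [0.5325, -0.0874, 0.056]
tool_rot: [3.142, 0.0, 2.801]
contact_force: [1.2, -0.3, -1.2]
opening: 0.0156
grip_force: 30.0
```

Request:
move_arm(
  motion=[
    [0,0,0.005,0,0,0],
    [0,0,0.007,0,0,0],
    [0,0,0.007,0,0,0],
  ],
)

```text
time: 33.78
tool_pos: [0.5326, -0.0874, 0.0553]
tool_rot: [3.142, 0.0, 2.801]
contact_force: [-0.2, -0.4, 0.5]
opening: 0.0159
grip_force: 30.0
```

Request:
move_arm(
  motion=[
    [0,0,0.004,0,0,0],
    [0,0,0.006,0,0,0],
    [0,0,0.006,0,0,0],
  ],
)

```text
time: 34.15
tool_pos: [0.5326, -0.0875, 0.0548]
tool_rot: [3.142, 0.0, 2.801]
contact_force: [1.3, -1.2, 2.6]
opening: 0.0158
grip_force: 30.0
```

Request:
move_arm(
  motion=[
    [0,0,0.004,0,0,0],
    [0,0,0.006,0,0,0],
    [0,0,0.006,0,0,0],
  ],
)

```text
time: 34.52
tool_pos: [0.5326, -0.0875, 0.0542]
tool_rot: [-3.142, 0.0, 2.801]
contact_force: [0.2, -1.6, 3.9]
opening: 0.016
grip_force: 30.0
```

```bash
python3 - <<'E'
from h import *
def med(n,k=8):
    L=[(cloud(grab(n))-O)@Rb*1000 for _ in range(k)]; return np.nanmedian(L,0)
P=med('wrist'); c=grab('wrist'); I=c['image']
print(tb(), robot.observe()['contact_force'])
for v in range(216,262,2): print(v,P[v,278].round(1),P[v,282].round(1),P[v,272].round(1),I[v,280])
E
```

```text
[  7.7 -59.8  54.1] [-0.01301477 -2.16546247  5.31791098]
216 [  7.3 -60.9   0.2] [  7.5 -57.6  -0.2] [  7.3 -65.8   0.3] [124 100  74]
218 [  8.8 -60.9   0.9] [ -0.5 -57.7  27.6] [  9.1 -65.8   0.2] [87 77 66]
220 [ -0.6 -60.5  32.2] [ -0.6 -57.7  32.2] [ 10.7 -65.8   0.4] [66 62 62]
222 [ -0.4 -60.5  35.7] [ -0.6 -57.7  36.2] [ 12.5 -65.8   0.4] [67 63 62]
224 [ -8.7 -60.2  62.2] [ -8.7 -57.8  62.2] [ -8.6 -63.9  62.2] [64 61 60]
226 [ -8.  -60.2  63.8] [ -8.  -57.8  63.8] [ -8.4 -63.8  65. ] [87 84 81]
228 [ -7.2 -60.2  65. ] [ -7.  -57.8  64.7] [ -7.7 -63.8  66.6] [97 96 94]
230 [ -9.8 -60.1  75. ] [ -9.8 -57.8  75.2] [ -9.7 -63.6  75. ] [96 62 47]
232 [ -9.8 -60.1  78. ] [ -9.7 -57.9  77.9] [ -9.8 -63.5  78.1] [93 45 16]
234 [ -9.8 -60.1  81. ] [ -9.6 -57.9  80.5] [ -9.6 -63.4  80.6] [94 46 18]
236 [ -9.6 -60.1  83.5] [ -9.7 -57.9  83.8] [ -9.7 -63.3  83.7] [95 46 20]
238 [ -9.6 -60.   86.3] [ -9.7 -57.9  86.6] [ -9.7 -63.2  86.5] [96 46 18]
240 [ -9.8 -60.   89.5] [ -9.8 -57.9  89.5] [ -9.6 -63.2  89. ] [95 47 19]
242 [ -9.6 -60.   91.7] [ -9.6 -57.9  91.5] [ -9.7 -63.1  91.8] [96 47 19]
244 [ -9.6 -60.   94.2] [ -9.8 -57.9  94.6] [ -9.7 -63.   94.3] [97 46 19]
246 [-10.  -59.9  97.4] [ -9.7 -57.9  96.8] [ -9.6 -62.9  96.6] [98 49 21]
248 [ -9.9 -59.9  99.5] [ -9.8 -57.9  99.4] [ -9.8 -62.9  99.4] [99 49 23]
250 [ -9.7 -59.9 101.5] [ -9.7 -57.9 101.5] [ -9.7 -62.8 101.5] [96 48 19]
252 [ -9.2 -59.9 102.6] [ -9.  -57.9 102.4] [ -9.3 -62.8 102.9] [113  57  25]
254 [ -8.5 -59.9 103.5] [ -8.5 -57.9 103.5] [ -8.5 -62.8 103.5] [131  64  26]
256 [ -7.7 -59.9 104. ] [ -7.8 -57.9 104.2] [ -7.7 -62.8 103.9] [135  66  30]
258 [ -6.8 -59.9 104.2] [ -6.6 -57.9 104. ] [ -6.8 -62.8 104.4] [135  66  27]
260 [ -5.9 -59.9 104.7] [ -5.9 -57.9 104.7] [ -6.  -62.8 104.8] [137  67  30]
```

The leg tip shows at z≈27 below the shank and the grip top at ≈105, so the clip is essentially home. One more small press to confirm it is seated.

Request:
move_arm(
  motion=[
    [0,0,0.004,0,0,0],
    [0,0,0.008,0,0,0],
    [0,0,0.008,0,0,0],
  ],
)

```text
time: 35.35
tool_pos: [0.5327, -0.0875, 0.0534]
tool_rot: [-3.142, 0.0, 2.801]
contact_force: [-0.7, -1.4, 5.7]
opening: 0.0158
grip_force: 30.0
```

Request:
move_arm(
  motion=[
    [0,0,0.004,0,0,0],
    [0,0,0.008,0,0,0],
    [0,0,0.008,0,0,0],
  ],
)

```text
time: 35.72
tool_pos: [0.5328, -0.0876, 0.0529]
tool_rot: [-3.141, 0.001, 2.801]
contact_force: [-0.8, -1.9, 8.2]
opening: 0.0156
grip_force: 30.0
```

It is seated, with the force rising steadily to 8 N. I'm unloading, opening part-way (clear of the cheek), and retreating.

Request:
move_arm(
  motion=[
    [0,0,-0.01,0,0,0],
    [0,0,-0.02,0,0,0],
    [0,0,-0.02,0,0,0],
  ],
)

```text
time: 36.1
tool_pos: [0.5325, -0.0874, 0.0543]
tool_rot: [3.142, -0.0, 2.801]
contact_force: [0.4, -3.7, 3.4]
opening: 0.0156
grip_force: 30.0
```

Request:
move_arm(
  motion=[
    [0,0,0,0,0,0],
    [0,0,0,0,0,0],
    [0,0,0,0,0,0],
    [0,0,0,0,0,0],
    [0,0,0,0,0,0],
  ],
  fingers=-0.35,
)

```text
time: 36.72
tool_pos: [0.5324, -0.0873, 0.0544]
tool_rot: [3.141, -0.0, 2.801]
contact_force: [0.1, 0.2, 0.5]
opening: 0.0299
grip_force: 0.0
```

Request:
move_arm(
  motion=[
    [0,0,-0.1,0,0,0],
    [0,0,-0.3,0,0,0],
    [0,0,-0.6,0,0,0],
    [0,0,-0.9,0,0,0],
    [0,0,-0.9,0,0,0],
    [0,0,-0.9,0,0,0],
  ],
)

```text
time: 37.48
tool_pos: [0.5321, -0.0872, 0.1441]
tool_rot: [3.141, -0.0, 2.801]
contact_force: [-0.5, -1.0, -1.0]
opening: 0.0298
grip_force: 0.0
```

```bash
python3 - <<'E'
from h import *
L=[(cloud(grab('wrist'))-O)@Rb*1000 for _ in range(8)]; P=np.nanmedian(L,0); I=grab('wrist')['image'].astype(int); print(tb(),robot.observe()['contact_force'],robot.observe()['opening'])
near=(abs(P[...,1]+59)<15)&(abs(P[...,0])<30)&(P[...,2]>20)&(P[...,2]<115)&(I[...,0]-I[...,2]>35)
Q=P[near]; print(near.sum(),Q.min(0).round(1),Q.max(0).round(1)); t=Q[Q[:,2]>100]; print('top',np.median(t,0).round(1),np.percentile(t[:,2],[5,50,95]).round(1)); 
if len(t): print(cv2.minAreaRect(t[:,:2].astype(np.float32)))
fr=Q[Q[:,0]<-8]; print('front',fr.min(0).round(1),fr.max(0).round(1))
leg=(abs(P[...,1]+59)<6)&(abs(P[...,0])<22)&(P[...,2]>15)&(P[...,2]<52); print('legs',P[leg].round(0).tolist()[:40])
h=(abs(P[...,0])<15)&(P[...,1]>25)&(P[...,1]<60)&(P[...,2]>55)&(P[...,2]<80); print('head y max',P[h][:,1].max() if h.sum() else None)
E
```

```text
[  7.5 -59.8 144.1] [ 0.00642855 -0.20521355 -0.46672113] 0.029749114844242093
1024 [ -9.3 -72.6  63.8] [ 24.  -50.3 106.8]
top [  6.1 -58.4 105.6] [103.5 105.6 106.2]
((7.38741397857666, -59.56836700439453), (33.308902740478516, 18.06675148010254), 0.3823392987251282)
front [ -9.3 -70.7  63.8] [ -8.  -52.  105.3]
legs []
head y max 44.91422107770477
```

The grip top is at 105.6 mm (106 expected), level and aligned with the bracket, and the pin head is still home. Handing in.

```bash
python3 -c "
from cell import robot
print(robot.hand_in())"
```

```text
the job is handed in; nothing more can be done
None
```

I pushed the pin home until its head met the bush, then threaded and snapped the clip on. The grip sits on the shank, the clip is released, nothing else was touched, and I've handed the job in; pushes stayed around 11 N or less.

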